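Index the curing stand and hold up its tray of stones

TASK

The tray with the two stones has finished curing under the lamp hood. Lift the spring-loaded knob of the swivelling head, swing the head a quarter turn counterclockwise (seen from above) so that the tray comes out from under the hood, and let the knob drop fully home in the second index hole and let go of it; then take the tray by its wooden bar, lift it straight up some 10 cm off the head (no less than 6 cm) and finish while holding it there in the gripper, level and still, with both stones lying on it. Do not tip the tray, and leave the other things on the bench where they lie.

Things in the scene. Friction and masses are not known exactly. Their poses are not given: they have to be found in the camera images.
- stand: fixed indexing stand: grey plate 170x170x22 mm; origin at the plate's underside on the pivot axis, z up, x towards the dark lamp hood. Hood roof at x 54 to 139, y -30 to 30, z 97 to 107 mm, on a post at x 125 to 137 mm. Two index holes, 11 mm wide, at (-66, 0) and (0, -66) mm
- pivot (a point): point on the head's pivot axis at its top face, 38 mm above the bench. The head is a flat aluminium bar with the knob 66 mm from the pivot on one side and the tray's pocket, centred 66 mm from the pivot, on the opposite side; its corners sweep a circle of 114 mm radius
- head (a joint): turn of the head about the vertical pivot, rad, growing counterclockwise seen from above: 0 = tray under the hood, knob over the first hole; 1.571 = knob over the second hole, tray at the stand's +y in the open. Stops at -0.015 and 1.586; friction 1 N at the knob
- plunger (a joint): lift of the spring-loaded knob, m: 0 = fully home, stop at 0.018. Its 8 mm pin sits 10 mm deep in a hole: lift it 12 to 16 mm, then turn. The spring presses down with 4 N at 0, 7.6 N at the stop. Let go between the holes, the pin rides on the plate; within 1.5 mm of a hole's centre it drops home
- knob_grip (a point): middle of the knob: upright ribbed black cylinder, 24 mm in diameter, 28 mm high, from 52 to 80 mm above the bench when home (this point at 68 mm); gripped from above. It rises with the plunger and travels with the head
- tray: loose square steel tray, 70x70 mm, rim 12 mm high, about 0.25 kg, with a bar handle along its y axis. Origin: centre of its underside, z up. It stands with 2 mm play in the head's pocket (lips 8 mm high), underside 38 mm above the bench, its x pointing from the pivot outwards, and turns with the head
- tray_bar (a point): centre of the tray's wooden carrying bar: 10 mm thick (tray x), 12 mm high, 64 mm long (tray y), 40 mm above the tray's underside; gripped from above across the 10 mm. About 20 mm free between bar and stones
- stone_oval: loose olive oval stone, 14x32x9 mm, lying on the tray on its -x side of the bar. Origin: centre of its underside
- stone_round: loose turquoise stone in a pale setting, 14x21x10 mm, lying on the tray on its +x side of the bar. Origin: centre of its underside
- loupe: bystander: black eye loupe, a barrel 34 mm in diameter and 26 mm high
- side_cutter: bystander: side-cutting pliers, 134x45x11 mm, lying flat
- solder_spool: bystander: spool of solder wire lying flat, 51 mm in diameter, 24 mm high
- tin_round: bystander: round tin with a lid, 69 mm in diameter, 25 mm high
- screwdriver: bystander: small screwdriver, 140 mm long, 16 mm thick, lying flat
- caliper: bystander: vernier caliper, 69x200x11 mm, lying flat

How it is judged (in metres and radians):
On the way, in this order (a step that is already met when the one before it is completed fails the run):
1. the knob is lifted out of the first hole (value of joint plunger above 0.008 m and value of joint head below 0.2 rad), for 0.1 s.
2. the head is at the second station, the knob fully home there and let go, the tray still in its pocket (value of joint head above 1.53 rad and value of joint plunger below 0.003 m and contact force between the fingers and stand below 0.1 N and z of tray in the frame of stand below 0.045 m), for 0.2 s.
3. the tray is lifted clear, level, in the fingers (z of tray in the frame of stand above 0.098 m and angle between tray's own z axis and vertical below 0.12 rad and contact force between the fingers and tray above 1 N and contact force between tray and stand below 0.1 N), for 0.2 s.
At the end, for the whole second after the job is handed in: Fingers hold the tray, underside 60 mm or more above the head (98 mm above the bench), tilt under 0.12 rad, still (20 mm/s, 0.4 rad/s), clear of the stand; both stones on it, within 42 mm of its centre; head over 1.53 rad, knob lifted under 3 mm (all of step 3 and horizontal distance between each of stone_oval, stone_round and tray below 0.042 m and z of stone_oval in the frame of tray between -0.004 and 0.02 m and z of stone_round in the frame of tray between -0.004 and 0.02 m and value of joint head above 1.53 rad and value of joint plunger below 0.003 m and linear speed of tray below 0.02 m/s and angular speed of tray below 0.4 rad/s); the arm keeps its last pose, push and grip.
It fails at once if the tray is tipped by more than 0.35 rad (angle between tray's own z axis and vertical above 0.35 rad).
It fails at once if another thing on the bench is moved by more than 30 mm (distance of any of loupe, side_cutter, solder_spool, tin_round, screwdriver, caliper from where it was at the start of the episode above 0.03 m).
It also fails if it takes over 48 s, if anything falls off the work surface, if the arm or the gripper's body presses on something with over 40 N, if the wrist force passes 120 N, or if a joint passes its speed limit or range.

ROBOT

A 6-joint arm with a two-finger parallel gripper is mounted at the origin on a cart in front of the work surface, level with it; the furniture and walls round the work are solid. World frame = base frame: x ahead of the robot, y to its left, z up, the work surface at z = 0. Lengths are in m, angles in degrees, forces in N, time in s.
With the tool pointing down it reaches from about 0.375 to 0.975 m from the base axis. Payload 3.8 kg.
Tool frame: the origin (TCP) lies midway between the tips of the shut fingers; the grasp point (between the pads) lies 19 mm behind it; z points along the fingers, y is the direction in which the jaws open and shut (so a half turn about z gives the same grasp; the last joint's range is limited). The gripper opens to 85 mm and grips with 20 to 120 N. Pads are 22 mm wide; open, the fingers measure 114 mm over their backs; the gripper's body (76 mm by 85 mm) begins 54 mm behind the grasp point. The pads swing forward as they close: fully open they stand 13 mm farther back than shut.
Start: joints at [-69.322, 15.12, 91.902, -0, 72.978, -2.114], TCP at [0.261, -0.622, 0.231] pointing down, gripper open.
Joint ranges: [-150.88, 150.88], [-54.13, 125.18], [17.81, 147.31], [-75.09, 255.09], [0, 152.58], [-146.25, 146.25]. Speed limits (degrees/s): [147.25, 147.25, 180, 180, 180, 180].

INTERFACE

Orientations are given as [roll, pitch, yaw] about the fixed x, y, z axes, in that order (R = Rz(yaw) Ry(pitch) Rx(roll)).
In Python, from station import env gives the robot as it stands.
- The arm moves only by the shell command python3 -m jog 'ROWS' [FORCE]. ROWS is text: rows parted by semicolons, each of 7 numbers parted by spaces: the opening in per cent of the stroke, from 0 (shut) to 100 (fully open), then the shift along the tool's x, y, z in mm, then the turn, a rotation vector about the tool's x, y, z in degrees. A call has 1 to 10 rows; each row shifts and turns the commanded pose from where the row before left it, along the tool's axes as they then stand; what a row does not reach is not made up. A row lasts 1/10 s, in which the tool goes at most 50 mm and 8.59 degrees, less where a joint would pass 70% of its speed; a pose out of reach is approached as far as the arm can. A call with a gripper value outside its range is refused whole. The fingers move at their own pace and stop on an object; FORCE is the grip in N (left out, the last holds). Time passes only in rows, so rows that do not move let the fingers close. It gives the time, the measured TCP pose, the force and the opening at its end, in the units of the state.
- env.get_obs(): the state, without advancing time (a new reading comes with each control period).
- env.get_image(name): name is "side" or "top"; returns a dict with "frame" (420x560x3 uint8, red, green, blue), "fovy" (degrees; the focal length in pixels is half the picture's height over the tangent of half this angle, whatever the lens; pixels are square), "cx", "cy" (the principal point, pixels), "extrinsics" (4x4, takes a point from camera to world coordinates). Camera axes: x right, y up, looking along -z (the intrinsics and any distortion apply to the point x, -y, -z); pixel columns grow to the right and rows downward; lengths in m; the calibration is good to about 2 mm. A picture is of the moment at which its call begins. There is no depth.
- env.finish_job(): hands the job in, once; it reports no verdict.
The state is a dict: "t": time; "q": joint angles; "qd": joint speeds; "joint_torque": joint torques, N m; "eef_pos": TCP position; "eef_rot": TCP orientation; "contact_force": force on the tool from outside, world axes, zero at the start; "wrist_torque": the same for the moment, N m; "grip_width": finger opening in m.
Only numpy, scipy, OpenCV 4.12 (cv2) and the standard library are available. Lean on these libraries where they do the work, as an engineer would, in place of code of your own. Each camera call takes 0.05 s, during which the arm holds its last target.

## Working session

There is one attempt and no reset: what is moved stays moved. The work goes in short steps, Python scripts to look and compute and a shell command to move; the robot and the scene stay as the last step left them, time stands still between calls to the robot, and variables do not carry over. Pictures are saved under pics/ and viewed, and the job is handed in when it is done.

```bash
ls; mkdir -p pics; python3 - <<'E'
from station import env
import cv2,numpy as np
for n in ("side","top"):
    r=env.get_image(n); cv2.imwrite(f"pics/{n}0.png",r["frame"][:,:,::-1])
    print(n,r["fovy"],r["cx"],r["cy"],np.round(r["extrinsics"],4).tolist(),[k for k in r if k!="frame"])
    for k in r:
        if k not in("frame","fovy","cx","cy","extrinsics"):print(k,r[k])
o=env.get_obs();print(o)
E
```

```text
pics
side 48.30998890038806 281.0047170237053 198.70214404735665 [[-0.9994, -0.0297, 0.0167, 0.5884], [0.0285, -0.4623, 0.8863, 0.9554], [-0.0186, 0.8862, 0.4629, 0.6456], [0.0, 0.0, 0.0, 1.0]] ['fovy', 'cx', 'cy', 'extrinsics']
top 55.694645342123145 276.9698510889618 210.00709033700224 [[0.0286, 0.9921, -0.1221, 0.3948], [-0.9996, 0.0294, 0.0043, -0.1019], [0.0078, 0.122, 0.9925, 1.4381], [0.0, 0.0, 0.0, 1.0]] ['fovy', 'cx', 'cy', 'extrinsics']
{'t': 0.1, 'q': array([-6.93241321e+01,  1.51667312e+01,  9.19755161e+01,  4.06674503e-04,
        7.29786669e+01, -2.11230980e+00]), 'qd': array([ 0.01786096, -0.04292411, -0.2107527 , -0.03726762,  0.05002962,
       -0.02252571]), 'joint_torque': array([ 5.51955200e-04, -5.16705537e+01, -3.68590844e+01, -7.80962750e-05,
        6.23043714e-03, -2.12920702e-05]), 'eef_pos': array([ 0.26122361, -0.62166101,  0.23004466]), 'eef_rot': array([-1.79879182e+02, -4.84504454e-03,  2.27880531e+01]), 'contact_force': array([0.09002703, 0.50263933, 0.21713423]), 'wrist_torque': array([ 0.01131933,  0.02109106, -0.00792082]), 'grip_width': 0.0851538791316687}
```

View pics/side0.png

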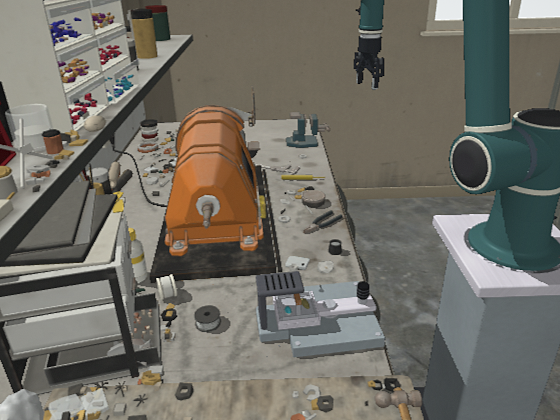

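View pics/top0.png

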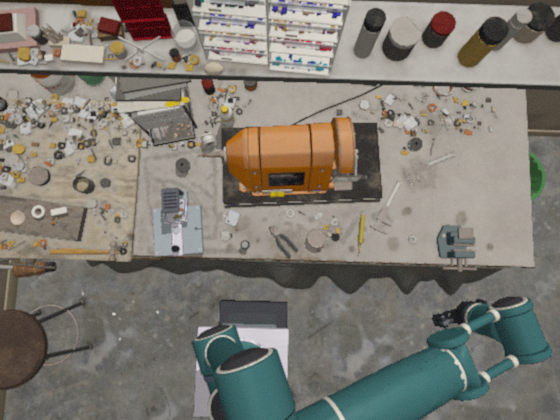

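The side view shows the stand around (320,320), with the knob at (363,288) and the hood at (280,290). In the top view the stand is at (178,228). I'll zoom in on both.

```bash
cat > h.py <<'E'
import numpy as np,cv2
from station import env
def proj(r,P):
    E=np.array(r["extrinsics"]);P=np.atleast_2d(P);c=(P-E[:3,3])@E[:3,:3]
    f=210/np.tan(np.radians(r["fovy"])/2)
    return np.c_[r["cx"]+f*c[:,0]/-c[:,2], r["cy"]-f*c[:,1]/-c[:,2]]
def ray(r,u,v):
    E=np.array(r["extrinsics"]);f=210/np.tan(np.radians(r["fovy"])/2)
    return E[:3,3],E[:3,:3]@np.array([(u-r["cx"])/f,-(v-r["cy"])/f,-1])
def atz(r,u,v,z):
    o,d=ray(r,u,v);return o+d*(z-o[2])/d[2]
def crop(r,x0,y0,w,h,s,name,pts=None):
    im=cv2.resize(r["frame"][y0:y0+h,x0:x0+w,::-1],None,fx=s,fy=s,interpolation=cv2.INTER_CUBIC)
    if pts is not None:
        for p in pts: cv2.circle(im,(int((p[0]-x0+.5)*s),int((p[1]-y0+.5)*s)),3,(0,0,255),1)
    cv2.imwrite("pics/"+name,im)
E
python3 - <<'E'
from h import *
r=env.get_image("side");crop(r,240,250,160,115,5,"s1.png")
r=env.get_image("top");crop(r,140,175,80,90,6,"t1.png")
E
```

```text
(no output)
```

View pics/s1.png

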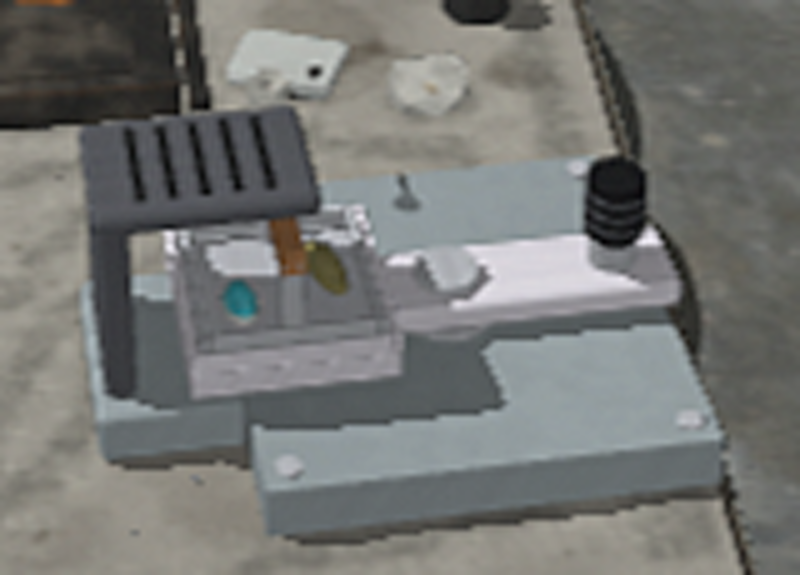

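View pics/t1.png

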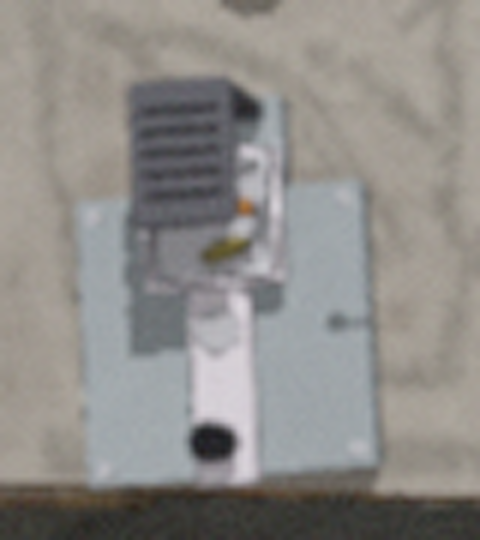

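```bash
cat > fit.py <<'E'
from h import *
from scipy.optimize import least_squares
S=env.get_image("side");T=env.get_image("top")
obs=[(S,(-66,0,80),(616,171)),(S,(0,-66,22),(406,198)),(S,(85,85,22),(258,485)),(S,(-85,85,22),(722,440)),(S,(-85,-85,22),(583,157)),
(S,(54,-30,107),(300,107)),(S,(54,30,107),(320,187)),(S,(139,30,107),(92,222)),(S,(139,-30,107),(80,127)),
(T,(-66,0,80),(212,440)),(T,(0,-66,22),(337,322)),(T,(85,85,22),(78,203)),(T,(85,-85,22),(367,180)),(T,(-85,-85,22),(380,468)),(T,(-85,85,22),(90,485)),
(T,(139,30,107),(129,84)),(T,(139,-30,107),(232,78)),(T,(54,-30,107),(235,218)),(T,(54,30,107),(133,223))]
def w(p,P):
    x,y,a=p[:3];P=np.array(P)/1000.;c,s=np.cos(a),np.sin(a)
    return np.array([x+c*P[0]-s*P[1],y+s*P[0]+c*P[1],P[2]])
def res(p,off=True):
    o=[]
    for r,P,u in obs:
        if r is S: m=np.array(u)/5+[240,250]-.5
        else: m=np.array(u)/6+[140,175]-.5
        o.append((proj(r,w(p,P))[0]-m)*(1 if r is S else 1))
    return np.array(o)
for sel in (slice(0,9),slice(9,19),slice(0,19)):
    f=least_squares(lambda p:res(p)[sel].ravel(),[0.44,0.12,0],loss="soft_l1")
    print(np.round(f.x,4),np.degrees(f.x[2]));print(np.round(res(f.x)[sel],1).tolist())
p=f.x
print("pivot",w(p,(0,0,38)),"knob0",w(p,(-66,0,68)),"knob1",w(p,(0,-66,68)),"bar",w(p,(0,66,78)))
E
python3 fit.py
```

```text
[0.4871 0.2438 0.108 ] 6.186743133651011
[[-0.2, 0.2], [0.3, 0.7], [1.0, 1.2], [0.1, -0.5], [1.8, -0.6], [-1.2, -1.6], [0.4, 1.9], [-0.7, -0.4], [-1.2, -1.3]]
[0.4873 0.244  0.1062] 6.0833107421510775
[[-0.5, 0.1], [0.4, 0.3], [0.1, -0.3], [-0.6, -0.0], [-0.2, -0.6], [0.0, 0.3], [-0.3, -0.6], [0.2, -0.9], [0.9, 0.5], [0.1, 1.1]]
[0.4872 0.2439 0.1073] 6.148379748425781
[[-0.3, 0.3], [0.3, 0.8], [1.0, 1.2], [0.1, -0.4], [1.8, -0.6], [-1.2, -1.6], [0.4, 1.9], [-0.7, -0.4], [-1.2, -1.3], [-0.5, 0.2], [0.4, 0.3], [0.1, -0.2], [-0.6, -0.0], [-0.1, -0.5], [0.1, 0.4], [-0.4, -0.5], [0.2, -0.9], [0.9, 0.6], [0.1, 1.1]]
pivot [0.48717066 0.24387911 0.038     ] knob0 [0.4215503  0.23681027 0.068     ] knob1 [0.4942395  0.17825875 0.068     ] bar [0.48010182 0.30949947 0.078     ]
```

```bash
cat > go.py <<'E'
import sys
from h import *
from scipy.spatial.transform import Rotation as R
# usage: go.py x y z  -> tool shift in mm
o=env.get_obs();M=R.from_euler('xyz',o['eef_rot'],degrees=True).as_matrix()
if len(sys.argv)>3:
    d=np.array([float(a) for a in sys.argv[1:4]])-o['eef_pos'];print("tool shift mm",np.round(1000*M.T@d,1))
print("t",round(o['t'],2),"pos",np.round(o['eef_pos'],4),"rot",np.round(o['eef_rot'],2),"F",np.round(o['contact_force'],2),"w",round(o['grip_width'],4),"q",np.round(o['q'],1))
E
python3 - <<'E'
from h import *
T=env.get_image("top")
for z in (0,.2):
  print([np.round(atz(T,u,v,z),3) for u,v in((222,202),(380,202),(345,190),(450,250))])
E
python3 -m jog '100 0 0 -30 0 0 8.3;100 0 0 -30 0 0 8.3;100 42 5 0 0 0 0;100 42 5 0 0 0 0;100 42 5 0 0 0 0;100 42 5 0 0 0 0'
python3 go.py 0.4216 0.2368 0.20
```

```text
[array([0.595, 0.093, 0.   ]), array([ 0.612, -0.484,  0.   ]), array([ 0.653, -0.356,  0.   ]), array([ 0.445, -0.737,  0.   ])]
[array([0.567, 0.066, 0.2  ]), array([ 0.582, -0.431,  0.2  ]), array([ 0.617, -0.32 ,  0.2  ]), array([ 0.438, -0.649,  0.2  ])]
t: 0.95
eef_pos: [0.4321, -0.624, 0.2915]
eef_rot: [180.0, -0.0, 6.2]
contact_force: [-0.6, -1.1, -0.0]
grip_width: 0.0858
tool shift mm [  82.1 -857.    91.2]
t 0.95 pos [ 0.4321 -0.624   0.2915] rot [ 1.7998e+02 -1.0000e-02  6.1700e+00] F [-0.56 -1.07 -0.03] w 0.0858 q [-57.2  22.8  75.6  -0.   81.5  26.7]
```

```bash
python3 -m jog '100 4 -42.8 0 0 0 0;100 4 -42.8 0 0 0 0;100 4 -42.8 0 0 0 0;100 4 -42.8 0 0 0 0;100 4 -42.8 0 0 0 0;100 4 -42.8 0 0 0 0;100 4 -42.8 0 0 0 0;100 4 -42.8 0 0 0 0;100 4 -42.8 0 0 0 0;100 4 -42.8 0 0 0 0'
python3 -m jog '100 4 -42.8 0 0 0 0;100 4 -42.8 0 0 0 0;100 4 -42.8 0 0 0 0;100 4 -42.8 0 0 0 0;100 4 -42.8 0 0 0 0;100 4 -42.8 0 0 0 0;100 4 -42.8 0 0 0 0;100 4 -42.8 0 0 0 0;100 4 -42.8 0 0 0 0;100 0 0 0 0 0 0'
python3 go.py 0.4216 0.2368 0.14
```

```text
t: 1.95
eef_pos: [0.4239, -0.1926, 0.2915]
eef_rot: [180.0, -0.0, 6.2]
contact_force: [1.1, 0.4, 0.5]
grip_width: 0.0856
t: 2.95
eef_pos: [0.4179, 0.1969, 0.2915]
eef_rot: [-179.9, -0.0, 6.5]
contact_force: [-0.2, -0.9, -1.0]
grip_width: 0.0852
tool shift mm [  8.1 -38.8 151.5]
t 2.95 pos [0.4179 0.1969 0.2915] rot [-1.7987e+02 -2.0000e-02  6.5300e+00] F [-0.22 -0.87 -0.98] w 0.0852 q [ 2.210e+01 -1.050e+01  1.122e+02  1.000e-01  7.830e+01  1.055e+02]
```

```bash
python3 -m jog '80 4 -19.5 30 0 0 0;80 4 -19.5 35 0 0 0;70 0 0 40 0 0 0;70 0 0 40 0 0 0;70 0 0 0 0 0 0;70 0 0 0 0 0 0'
python3 go.py 0.4216 0.2368 0.053
python3 - <<'E'
from h import *
p=(0.4872,0.2439,0.107)
c,s=np.cos(p[2]),np.sin(p[2])
k=[[p[0]-c*.066,p[1]-s*.066,z] for z in(.052,.08)]+[env.get_obs()['eef_pos']]
r=env.get_image("side");crop(r,280,210,160,115,5,"s2.png",proj(r,k))
r=env.get_image("top");crop(r,140,175,80,90,6,"t2.png",proj(r,k))
E
```

```text
t: 3.55
eef_pos: [0.422, 0.2314, 0.1463]
eef_rot: [180.0, 0.1, 6.2]
contact_force: [0.8, -0.7, 0.4]
grip_width: 0.0595
tool shift mm [ 0.3 -5.5 93.3]
t 3.55 pos [0.422  0.2314 0.1463] rot [1.7995e+02 9.0000e-02 6.1600e+00] F [ 0.8 -0.7  0.4] w 0.0595 q [ 25.8  -1.9 120.1  -0.   61.8 109.6]
```

View pics/s2.png

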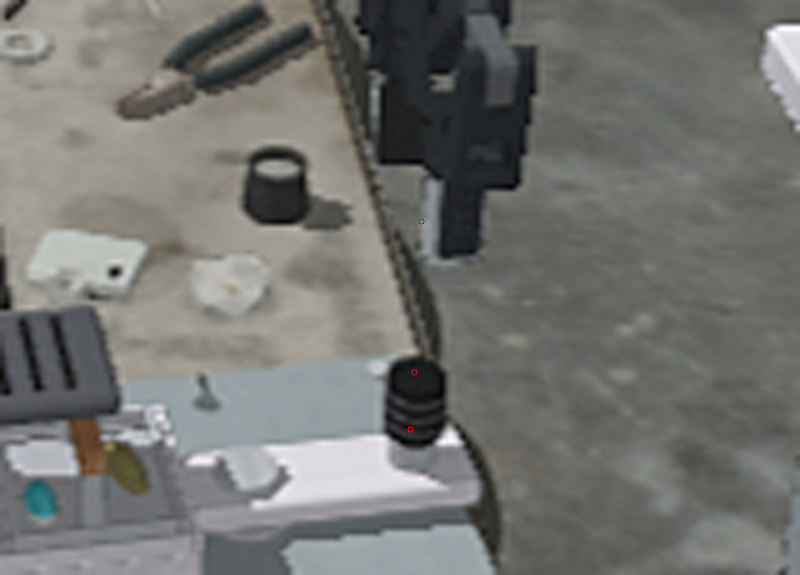

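View pics/t2.png

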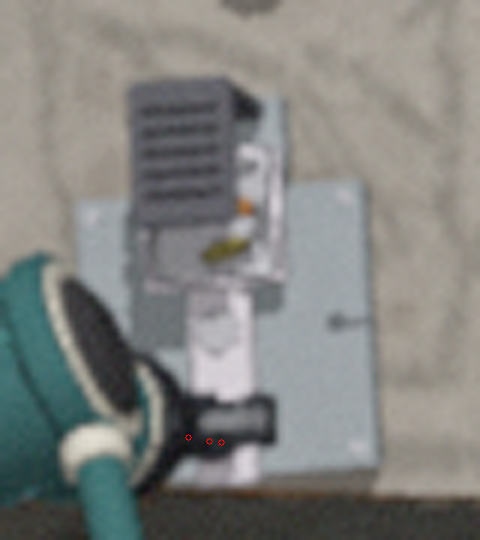

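```bash
python3 -m jog '70 0 -5.5 0 0 0 0;70 0 0 20 0 0 0;70 0 0 20 0 0 0;70 0 0 20 0 0 0;70 0 0 20 0 0 0;70 0 0 13.5 0 0 0;70 0 0 0 0 0 0;70 0 0 0 0 0 0'
python3 go.py 0.4216 0.2368 0.053
```

```text
t: 4.45
eef_pos: [0.4224, 0.2382, 0.0537]
eef_rot: [-180.0, -0.1, 6.2]
contact_force: [0.1, 0.3, 1.0]
grip_width: 0.06
tool shift mm [-0.9  1.3  0.7]
t 4.45 pos [0.4224 0.2382 0.0537] rot [-1.7997e+02 -7.0000e-02  6.1900e+00] F [0.12 0.34 0.97] w 0.06 q [ 26.5   5.3 124.1   0.   50.6 110.3]
```

```bash
python3 -m jog '10 -0.9 1 0.5 0 0 0;10 0 0 0 0 0 0;10 0 0 0 0 0 0;10 0 0 0 0 0 0;10 0 0 0 0 0 0;10 0 0 0 0 0 0;10 0 0 0 0 0 0' 60
python3 go.py 0.4216 0.2368 0.053
python3 - <<'E'
from h import *
r=env.get_image("side");crop(r,280,210,160,115,5,"s3.png")
E
```

```text
t: 5.15
eef_pos: [0.4216, 0.2371, 0.0535]
eef_rot: [-180.0, -0.1, 6.2]
contact_force: [-1.8, -0.6, 6.7]
grip_width: 0.0223
tool shift mm [0.  0.3 0.5]
t 5.15 pos [0.4216 0.2371 0.0535] rot [-1.7996e+02 -9.0000e-02  6.1900e+00] F [-1.75 -0.63  6.7 ] w 0.0223 q [ 26.4   5.1 124.3   0.   50.5 110.2]
```

View pics/s3.png

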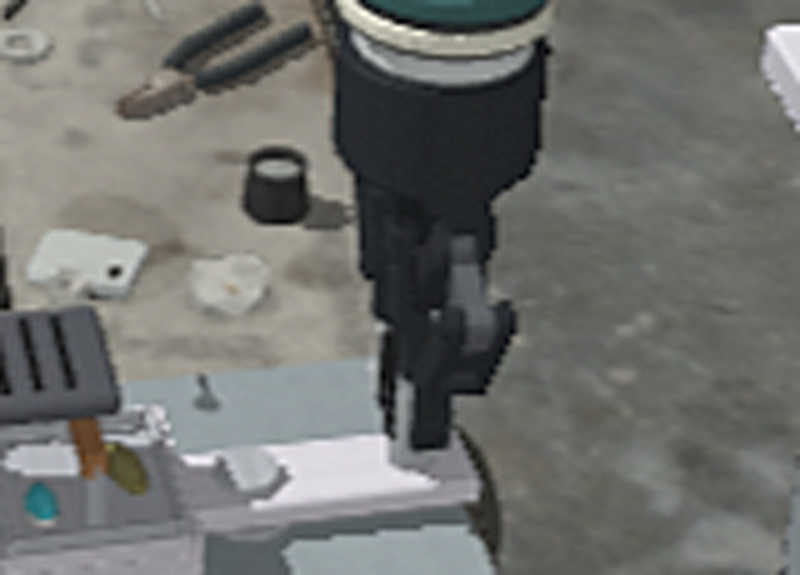

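The gripper is closed on the knob at (400,420) in the crop, with an opening of about 22 mm. Next is the lift.

```bash
python3 -m jog '10 0 0 -5 0 0 0;10 0 0 -5 0 0 0;10 0 0 -4 0 0 0;10 0 0 0 0 0 0;10 0 0 0 0 0 0' 
python3 go.py 
python3 - <<'E'
from h import *
r=env.get_image("side");crop(r,280,210,160,115,5,"s4.png")
E
```

```text
t: 5.7
eef_pos: [0.4214, 0.2369, 0.0663]
eef_rot: [-180.0, -0.1, 6.2]
contact_force: [4.8, 3.7, -7.0]
grip_width: 0.0225
t 5.7 pos [0.4214 0.2369 0.0663] rot [-1.7996e+02 -8.0000e-02  6.1900e+00] F [ 4.82  3.71 -6.96] w 0.0225 q [ 26.4   4.  123.8   0.   52.1 110.2]
```

View pics/s4.png

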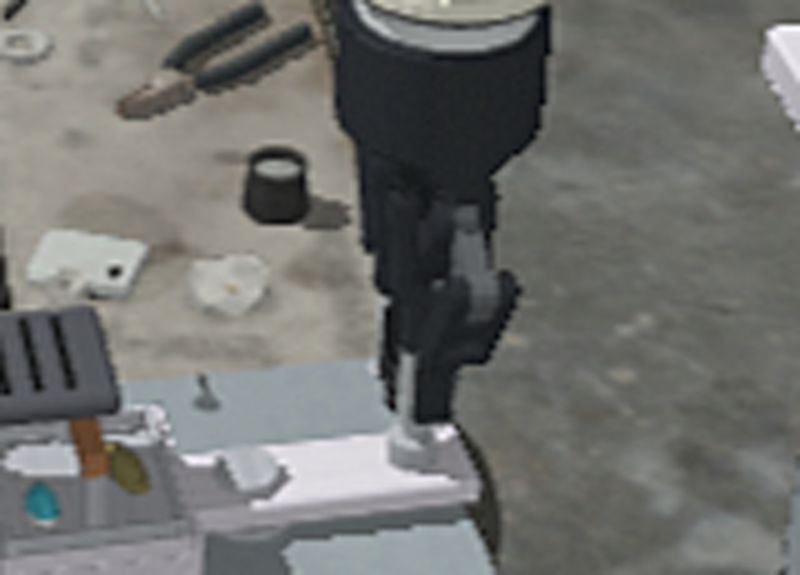

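```bash
python3 -m jog '10 0 0 -1 0 0 0;10 0.06 2.88 0 0 0 -2.5;10 0.06 2.88 0 0 0 -2.5;10 0.25 5.75 0 0 0 -5;10 0.25 5.75 0 0 0 -5;10 0.25 5.75 0 0 0 -5;10 0.06 2.88 0 0 0 -2.5;10 0.06 2.88 0 0 0 -2.5;10 0 0 0 0 0 0' 
python3 go.py 
python3 - <<'E'
from h import *
r=env.get_image("side");crop(r,240,210,160,115,5,"s5.png")
E
```

```text
t: 6.65
eef_pos: [0.4309, 0.21, 0.0673]
eef_rot: [-180.0, -0.1, 31.2]
contact_force: [4.4, 5.0, -5.6]
grip_width: 0.0222
t 6.65 pos [0.4309 0.21   0.0673] rot [-1.7998e+02 -1.2000e-01  3.1220e+01] F [ 4.37  5.02 -5.59] w 0.0222 q [ 23.    3.5 124.3   0.   52.1  81.7]
```

View pics/s5.png

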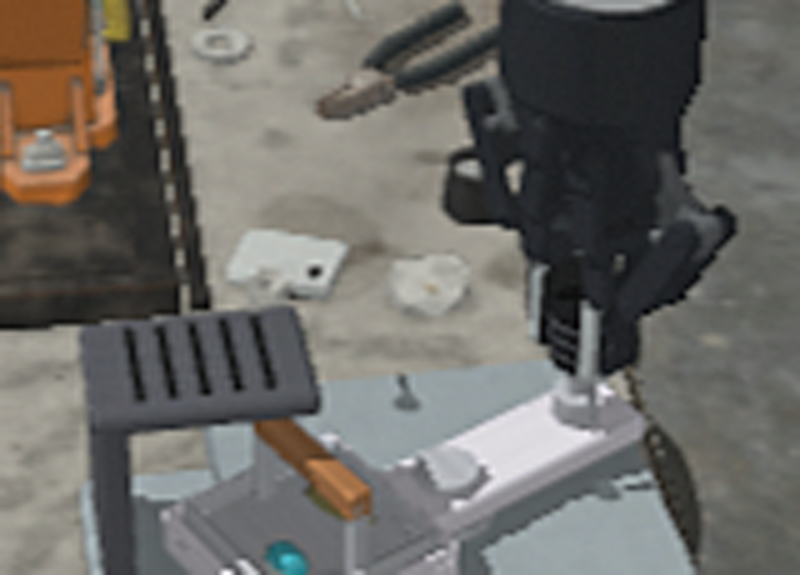

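```bash
python3 -m jog '10 0.06 2.88 0 0 0 -2.5;10 0.06 2.88 0 0 0 -2.5;10 0.25 5.75 0 0 0 -5;10 0.25 5.75 0 0 0 -5;10 0.25 5.75 0 0 0 -5;10 0.25 5.75 0 0 0 -5;10 0.25 5.75 0 0 0 -5;10 0.25 5.75 0 0 0 -5;10 0.25 5.75 0 0 0 -5;10 0.25 5.75 0 0 0 -5' 
python3 go.py; python3 -c "
import numpy as np
for a in (6.1+25,6.1+70,96.1): a=np.radians(a);print(.4872-.066*np.cos(a),.2439-.066*np.sin(a))"
```

```text
t: 7.7
eef_pos: [0.4712, 0.1809, 0.0672]
eef_rot: [-180.0, -0.2, 76.3]
contact_force: [3.0, 8.3, -7.4]
grip_width: 0.0222
t 7.7 pos [0.4712 0.1809 0.0672] rot [-1.800e+02 -1.700e-01  7.629e+01] F [ 2.96  8.34 -7.35] w 0.0222 q [ 18.1   6.2 121.3   0.2  52.4  31.7]
0.43068637241637836 0.20980880029480165
0.4713449491965006 0.1798327122158394
0.4942134287081914 0.1782736956872085
```

```bash
python3 -m jog '10 0.35 5.75 0 0 0 -5;10 0.35 5.75 0 0 0 -5;10 0.35 5.75 0 0 0 -5;10 0.1 2.88 0 0 0 -2.5;10 0.1 2.88 0 0 0 -2.5;10 0 0 0 0 0 0;10 0 0 0 0 0 0' 
python3 go.py
python3 - <<'E'
from h import *
r=env.get_image("side");crop(r,240,210,160,115,5,"s6.png")
r=env.get_image("top");crop(r,140,175,80,90,6,"t6.png")
E
```

```text
t: 8.4
eef_pos: [0.4936, 0.1796, 0.0668]
eef_rot: [180.0, -0.1, 96.1]
contact_force: [3.7, 5.9, -7.3]
grip_width: 0.0224
t 8.4 pos [0.4936 0.1796 0.0668] rot [ 1.7999e+02 -1.2000e-01  9.6100e+01] F [ 3.68  5.93 -7.31] w 0.0224 q [1.720e+01 8.400e+00 1.189e+02 1.000e-01 5.270e+01 1.100e+01]
```

View pics/s6.png

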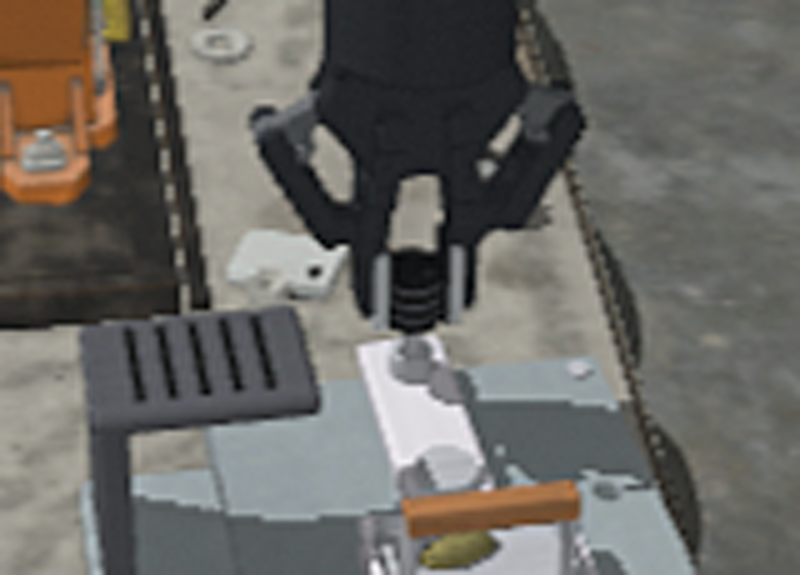

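View pics/t6.png

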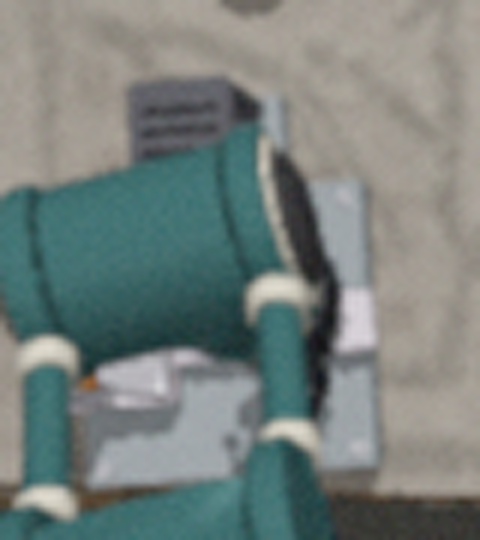

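```bash
python3 -m jog '10 0 0.7 0 0 0 0;10 0 0 3 0 0 0;10 0 0 3 0 0 0;10 0 0 0 0 0 0;10 0 0 0 0 0 0' 
python3 go.py
python3 -m jog '10 0 0 3 0 0 0;10 0 0 2 0 0 0;10 0 0 0 0 0 0' 
python3 go.py
```

```text
t: 9.0
eef_pos: [0.4937, 0.1796, 0.0607]
eef_rot: [-179.9, -0.1, 96.1]
contact_force: [2.5, 5.9, -6.0]
grip_width: 0.022
t 9.0 pos [0.4937 0.1796 0.0607] rot [-1.7994e+02 -1.1000e-01  9.6100e+01] F [ 2.47  5.87 -6.03] w 0.022 q [ 17.2   8.9 119.    0.2  52.1  11. ]
t: 9.3
eef_pos: [0.4938, 0.1796, 0.0558]
eef_rot: [-179.9, -0.1, 96.1]
contact_force: [2.4, 5.5, -5.0]
grip_width: 0.0224
t 9.3 pos [0.4938 0.1796 0.0558] rot [-1.7995e+02 -1.1000e-01  9.6110e+01] F [ 2.37  5.5  -5.03] w 0.0224 q [ 17.2   9.3 119.2   0.2  51.5  11. ]
```

The spring force falls as the knob goes down, so the pin is entering the hole. I'll lower it the rest of the way and release.

```bash
python3 -m jog '10 0 0 2 0 0 0;10 0 0 0.5 0 0 0;10 0 0 0 0 0 0' 
python3 go.py
python3 -m jog '40 0 0 0 0 0 0;70 0 0 0 0 0 0;70 0 0 0 0 0 0;70 0 0 0 0 0 0;70 0 0 0 0 0 0;70 0 0 0 0 0 0' 
python3 go.py
python3 - <<'E'
from h import *
r=env.get_image("side");crop(r,240,210,160,115,5,"s7.png")
E
```

```text
t: 9.6
eef_pos: [0.4938, 0.1796, 0.0536]
eef_rot: [-180.0, -0.1, 96.1]
contact_force: [1.3, 6.8, -4.4]
grip_width: 0.0217
t 9.6 pos [0.4938 0.1796 0.0536] rot [-1.7995e+02 -1.1000e-01  9.6120e+01] F [ 1.32  6.82 -4.36] w 0.0217 q [1.720e+01 9.500e+00 1.193e+02 1.000e-01 5.130e+01 1.100e+01]
t: 10.2
eef_pos: [0.4943, 0.1784, 0.0539]
eef_rot: [-180.0, 0.0, 96.2]
contact_force: [-0.4, 0.8, 0.4]
grip_width: 0.0598
t 10.2 pos [0.4943 0.1784 0.0539] rot [-180.      0.     96.18] F [-0.36  0.85  0.37] w 0.0598 q [ 17.1   9.5 119.3  -0.   51.3  11. ]
```

View pics/s7.png

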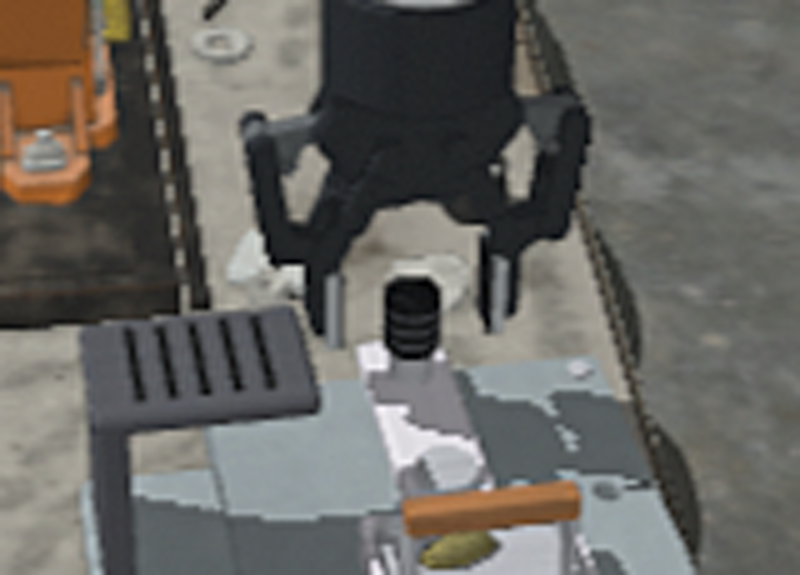

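```bash
python3 -m jog '70 0 0 -20 0 0 0;70 0 0 -40 0 0 0;70 0 0 -40 0 0 0;70 0 0 -40 0 0 0;50 0 0 -20 0 0 -8.2;50 0 0 0 0 0 -8.2;50 0 0 0 0 0 -8.2;50 0 0 0 0 0 -8.2;50 0 0 0 0 0 -8.2;50 0 0 0 0 0 -8.2' 
python3 -m jog '50 0 0 0 0 0 -8.2;50 0 0 0 0 0 -8.2;50 0 0 0 0 0 -8.2;50 0 0 0 0 0 -8.2;50 0 0 0 0 0 -8.2;50 0 0 0 0 0 0;50 0 0 0 0 0 0' 
python3 go.py .4801 .3095 .15
python3 - <<'E'
from h import *
r=env.get_image("side");crop(r,270,250,120,115,5,"s8.png")
r=env.get_image("top");crop(r,130,175,90,90,6,"t8.png")
E
```

```text
t: 11.25
eef_pos: [0.4942, 0.1785, 0.2138]
eef_rot: [-180.0, -0.0, 145.7]
contact_force: [0.5, 0.0, 0.3]
grip_width: 0.0425
t: 11.95
eef_pos: [0.4942, 0.1785, 0.2137]
eef_rot: [-180.0, -0.0, -173.8]
contact_force: [0.3, 0.1, -0.1]
grip_width: 0.0427
tool shift mm [-1.000e-01  1.317e+02  6.370e+01]
t 11.95 pos [0.4942 0.1785 0.2137] rot [-1.800e+02 -1.000e-02 -1.738e+02] F [ 0.32  0.12 -0.05] w 0.0427 q [ 17.1  -0.4 111.2   0.   69.2 -79.1]
```

View pics/s8.png

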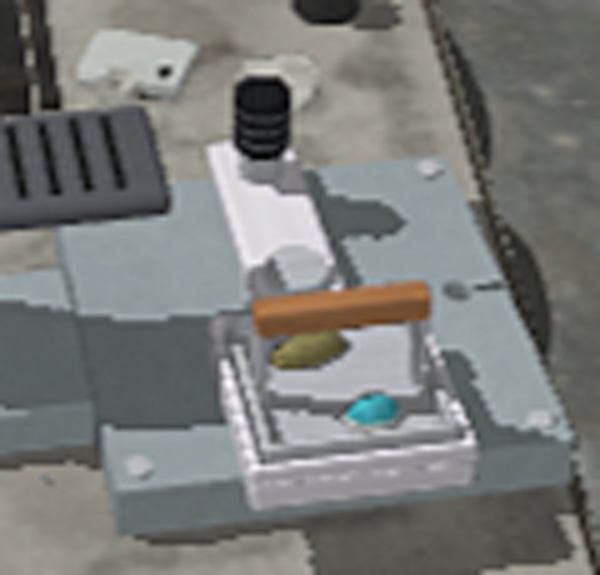

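View pics/t8.png

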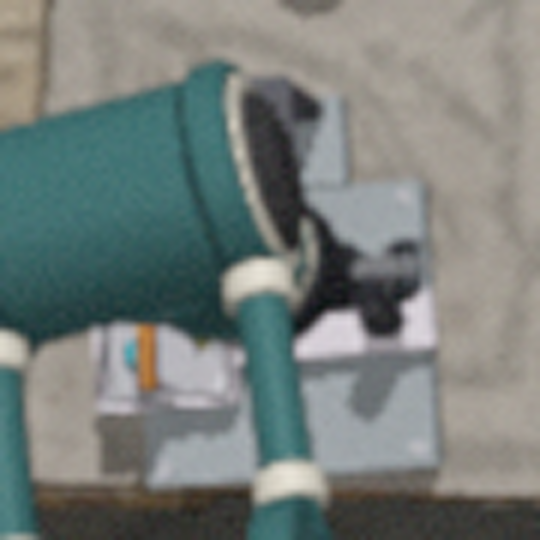

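```bash
python3 - <<'E'
from h import *
T=env.get_image("top");S=env.get_image("side")
u,v=np.array([341.5,309])/5+[270,250]-.5
print("side bar",atz(S,u,v,.078), "exp px",(proj(S,[.4801,.3095,.078])[0]-[270,250]+.5)*5)
for a in((147.5,330),(147.5,385)):
  u,v=np.array(a)/6+[130,175]-.5; print("top bar line",atz(T,u,v,.084))
# bar ends, side
for a in((257,317),(430,301)):
  u,v=np.array(a)/5+[270,250]-.5; print("end",atz(S,u,v,.078))
E
```

```text
side bar [0.47896318 0.30960132 0.078     ] exp px [338.28972068 308.91565573]
top bar line [0.48220408 0.30839572 0.084     ]
top bar line [0.45109456 0.30633181 0.084     ]
end [0.50951014 0.31229752 0.078     ]
end [0.44677574 0.30695767 0.078     ]
```

```bash
python3 -m jog '35 0 20 0 0 0 0;35 0.2 40 0 0 0 0;35 0.3 40 0 0 0 0;35 0.5 31 20 0 0 0;35 0 0 40 0 0 0;35 0 0 20 0 0 0;35 0 0 0 0 0 0;35 0 0 0 0 0 0;35 0 0 0 0 0 0' 
python3 go.py .479 .309 .061
python3 - <<'E'
from h import *
r=env.get_image("side");crop(r,260,210,130,115,5,"s9.png",proj(r,[env.get_obs()['eef_pos'],[.479,.309,.078]]))
E
```

```text
t: 13.05
eef_pos: [0.4801, 0.3091, 0.1357]
eef_rot: [179.9, 0.2, -173.7]
contact_force: [0.3, -0.5, 0.6]
grip_width: 0.0303
tool shift mm [ 1.3 -0.1 74.7]
t 13.05 pos [0.4801 0.3091 0.1357] rot [ 1.7993e+02  1.7000e-01 -1.7365e+02] F [ 0.29 -0.45  0.6 ] w 0.0303 q [ 30.3   8.4 110.6   0.   60.9 -66.1]
```

View pics/s9.png

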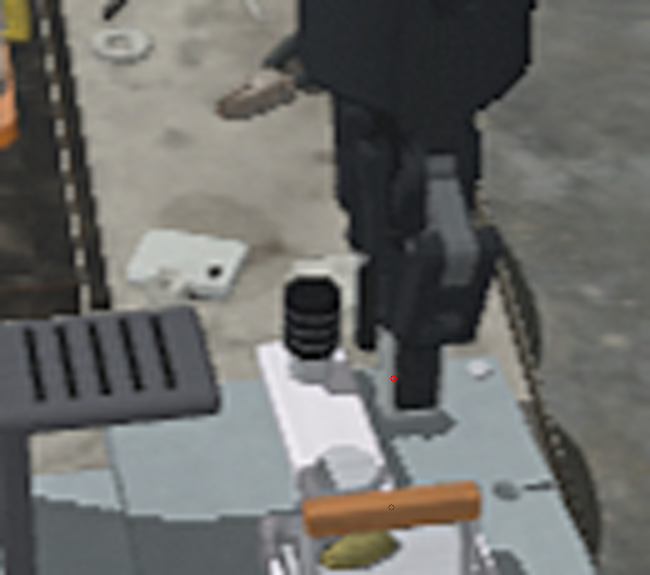

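The bar centre at (391,507) in the crop sits directly below the fingers. I'll descend and grip.

```bash
python3 -m jog '35 1 0 20 0 0 0;35 0 0 20 0 0 0;35 0 0 15 0 0 0;35 0 0 10 0 0 0;35 0 0 9.5 0 0 0;35 0 0 0 0 0 0;35 0 0 0 0 0 0' 
python3 go.py .479 .309 .061
python3 - <<'E'
from h import *
r=env.get_image("side");crop(r,270,240,120,115,5,"s10.png")
E
```

```text
t: 13.8
eef_pos: [0.478, 0.3087, 0.0596]
eef_rot: [180.0, 0.0, -173.6]
contact_force: [0.0, -0.7, 0.4]
grip_width: 0.0299
tool shift mm [-1.   0.2 -1.4]
t 13.8 pos [0.478  0.3087 0.0596] rot [ 1.7999e+02  2.0000e-02 -1.7361e+02] F [ 0.02 -0.7   0.39] w 0.0299 q [ 30.3  13.3 113.8   0.   52.9 -66.1]
```

View pics/s10.png

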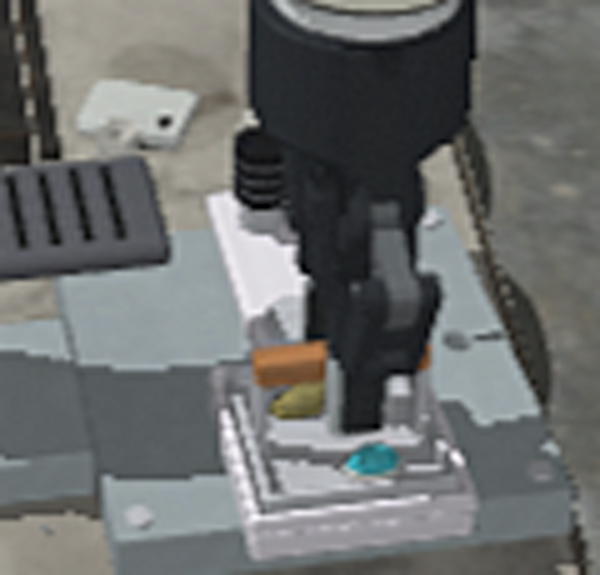

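```bash
python3 -m jog '25 0.5 0 0 0 0 0;20 0 0 0 0 0 0;16 0 0 0 0 0 0;12 0 0 0 0 0 0;8 0 0 0 0 0 0;4 0 0 0 0 0 0;0 0 0 0 0 0 0;0 0 0 0 0 0 0;0 0 0 0 0 0 0;0 0 0 0 0 0 0' 40
python3 go.py
```

```text
t: 14.85
eef_pos: [0.4776, 0.309, 0.0598]
eef_rot: [179.9, 0.1, -173.6]
contact_force: [-1.4, 4.4, 4.8]
grip_width: 0.0095
t 14.85 pos [0.4776 0.309  0.0598] rot [ 1.7995e+02  5.0000e-02 -1.7362e+02] F [-1.41  4.39  4.8 ] w 0.0095 q [ 30.4  13.2 113.9   0.   52.8 -66. ]
```

```bash
python3 -m jog '0 0 0.5 -2 0 0 0;0 0 0 -3 0 0 0;0 0 0 -5 0 0 0;0 0 0 -5 0 0 0;0 0 0 -5 0 0 0;0 0 0 0 0 0 0'
python3 go.py
python3 - <<'E'
from h import *
r=env.get_image("side");crop(r,270,240,120,115,5,"s11.png")
E
```

```text
t: 15.45
eef_pos: [0.4779, 0.3091, 0.0804]
eef_rot: [180.0, 0.1, -173.6]
contact_force: [0.8, -0.9, -2.7]
grip_width: 0.0093
t 15.45 pos [0.4779 0.3091 0.0804] rot [ 1.7998e+02  9.0000e-02 -1.7361e+02] F [ 0.84 -0.93 -2.7 ] w 0.0093 q [ 30.4  11.8 113.1  -0.   55.  -66. ]
```

View pics/s11.png

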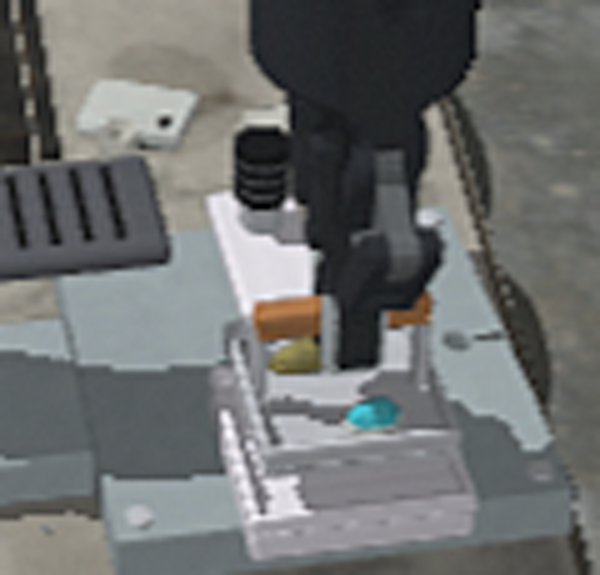

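The tray has come up level at (350,400), and both stones, (295,355) and (373,412), are on it. I'll lift it to about 10 cm.

```bash
python3 -m jog '0 0 0 -5 0 0 0;0 0 0 -10 0 0 0;0 0 0 -12 0 0 0;0 0 0 -14 0 0 0;0 0 0 -14 0 0 0;0 0 0 -12 0 0 0;0 0 0 -8 0 0 0;0 0 0 -4 0 0 0;0 0 0 -2 0 0 0;0 0 0 0 0 0 0'
python3 -m jog '0 0 0 0 0 0 0;0 0 0 0 0 0 0;0 0 0 0 0 0 0;0 0 0 0 0 0 0;0 0 0 0 0 0 0'
python3 go.py
python3 - <<'E'
from h import *
r=env.get_image("side");crop(r,250,210,150,115,5,"s12.png")
print(env.get_obs()['qd'])
E
```

```text
t: 16.5
eef_pos: [0.477, 0.3089, 0.1601]
eef_rot: [-180.0, -0.0, -173.6]
contact_force: [0.4, 0.9, -2.4]
grip_width: 0.0092
t: 17.0
eef_pos: [0.4771, 0.3089, 0.1601]
eef_rot: [-180.0, -0.0, -173.6]
contact_force: [-0.5, -0.5, -2.0]
grip_width: 0.0093
t 17.0 pos [0.4771 0.3089 0.1601] rot [-1.7999e+02 -1.0000e-02 -1.7361e+02] F [-0.53 -0.54 -2.05] w 0.0093 q [ 30.4   6.9 109.5   0.   63.7 -66. ]
[ 0.04385607  0.01261863  0.02327423 -0.0131966   0.04372043 -0.17402854]
```

View pics/s12.png

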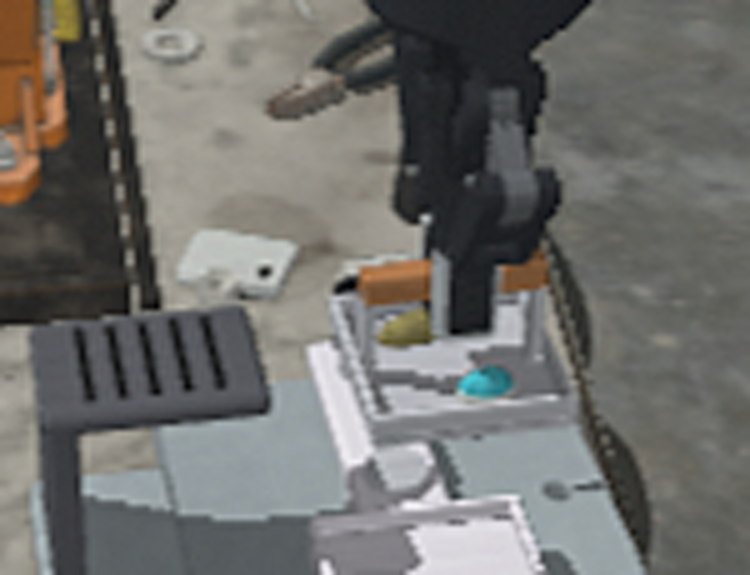

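```bash
python3 -c "
from station import env
print(env.finish_job())"
```

```text
the job is handed in; nothing more can be done
None
```

I gripped the knob, lifted it about 14 mm, swung the head 90° counterclockwise and let the knob down in the second hole. I then opened the fingers, gripped the tray by its bar, raised it straight up and handed the job in at about 17 s of the 48 s allowed.

**Knob:** as I lowered it, the spring force fell from 7.3 to 4.4 N, so the pin went home. A picture after release showed it down and clear of the fingers. In the last picture it was hidden behind the tray, so I did not see it again then.

**Tray:** the gripper rose 100 mm, which puts the underside about 138 mm above the bench. The grip opening was steady at 9.3 mm, about 2 N hung from the wrist, and the arm was at rest with the tool pointing straight down. The last picture shows the tray level with both stones on it.

**Disagreements:**
- Sideways force reached about 8 N while swinging the head, because my path was roughly 1 mm off the true pivot circle. It vanished on release.
- Closing on the bar gave about 4 N sideways, which was gone once the tray was lifted.

I did not measure the other things on the bench again at the end, but the arm never met an unexpected force on the way.

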